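# Lock the galley hatch before driving off

### The arm

A 6-joint arm with a two-finger parallel gripper is mounted at the origin on the work surface. World frame = base frame: x ahead of the robot, y to its left, z up, the work surface at z = 0. Lengths are in m, angles in rad, forces in N, time in s.
With the tool pointing down it reaches from about 0.3 to 0.95 m from the base axis. Payload 3.1 kg.
Tool frame: the origin (TCP) lies between the finger pads, 19 mm behind the fingertips; this is the grasp point; z points along the fingers, y is the line along which they close (so a half turn about z gives the same grasp; the last joint's range is limited). The gripper opens to 85 mm and grips with 20 to 120 N. Pads are 22 mm wide; open, the fingers measure 114 mm over their backs; the gripper's body (76 mm by 85 mm) begins 54 mm behind the grasp point. The pads swing forward as they close: fully open they stand 13 mm farther back than shut.
Start: joints at [1.105, 0.308, 1.634, -0, 1.2, -0.07], TCP at [0.241, 0.577, 0.25] pointing down, gripper open.
Joint ranges: [-3.06, 3.06], [-0.79, 1.96], [0.05, 2.63], [-1.19, 4.34], [0.05, 2.64], [-2.94, 2.94]. Speed limits (rad/s): [2.79, 2.79, 3.14, 3.14, 3.14, 3.14].

### API

Orientations are given as [roll, pitch, yaw] about the fixed x, y, z axes, in that order (R = Rz(yaw) Ry(pitch) Rx(roll)).
In Python, from workcell import r, cams, hand_in gives the robot as it stands.
- The arm moves only by the tool play_rows, never from a script. Its argument "plan" is a list of rows, each a list of 7 numbers: the shift along the tool's x, y, z in mm, then the turn, a rotation vector about the tool's x, y, z in degrees, then the finger opening in mm, from 0 to 85.4. In form: [[tx, ty, tz, rx, ry, rz, claw], ...]. A call has 1 to 20 rows; each row shifts and turns the commanded pose from where the row before left it, along the tool's axes as they then stand; what a row does not reach is not made up. A row lasts 1/8 s, in which the tool goes at most 62.5 mm and 10.7 degrees, less where a joint would pass 70% of its speed; a pose out of reach is approached as far as the arm can. A call is refused whole if a number of a shift passes 62.5 or a number of a turn 10.7, either way. A call with a gripper value outside its range is refused whole. The fingers move at their own pace and stop on an object; the grip force is fixed at half the most. Time passes only in rows, so rows that do not move let the fingers close. It gives the time, the measured TCP pose, the force, the opening and the grip force at its end, in the units of the state.
- r.read_state(): the state, without advancing time (a new reading comes with each control period).
- cams.snapshot(name): name is "side" or "top"; returns a dict with "img" (420x560x3 uint8, blue, green, red), "intrinsics" (3x3 intrinsics, pixels), "rvec" (rotation vector, rad) and "tvec" (3), from world to camera coordinates, as OpenCV has them. Camera axes: x right, y down, z forward; pixel columns grow to the right and rows downward; lengths in m; the calibration is good to about 2 mm. A picture is of the moment at which its call begins. There is no depth.
- hand_in(): hands the job in; it is judged then, once.
The state is a dict: "time_s": time; "joint_positions": joint angles; "qd": joint speeds; "effort": joint torques, N m; "tool_pos": TCP position; "tcp_rot": TCP orientation; "contact_force": force on the tool from outside, world axes, zero at the start; "ft_torque": the same for the moment, N m; "gripper_width": finger opening in m; "gripper_force": force on a finger pad.
Only numpy, scipy, OpenCV 4.12 (cv2) and the standard library are available. Lean on these libraries where they do the work, as an engineer would, in place of code of your own. Each camera call takes 0.05 s, during which the arm holds its last target. There are 200 camera calls.

### The job

Get the camper's galley locker ready for the road: of the three round push-lock knobs on its hatches, one still stands out with its red collar showing. With the fingertips, press that knob gently straight down until it is fully in and locked like the other two, then draw the hand well clear of it, a good hand's width. Do not touch the two knobs that are already in (a press would spring them open), do not grip or pinch the knob, and leave the kettle, the mug and the two jars as they stand.

Things in the scene. Friction and masses are not known exactly. Their poses are not given: they have to be found in the camera images.
- knob_open_top (a point): centre of the top face of the one knob that stands OUT. Metal cap 24 mm across, 7 mm high, on a red collar 31 mm across that shows only while the knob is out; around it a fixed dark rosette 44 mm across, 5 mm high, on a black hatch whose top is 80 mm above the counter. Top face 20 to 23 mm above the hatch when out, 11 mm (6 mm above the rosette) when fully in. z up.
- knob_open (a joint): how far the standing-out knob is pressed in, m, straight down: 0 = fully out, 0.012 = fully in, against a firm stop; the cap itself is spring-backed and sinks into the collar only above 6 N (2 N per mm, at most 5 mm), then springs back. The knob moves stiffly, with about 4 N of friction and no spring, and stays where it is left; more than 35 N on it is too rough; starts between 0 and 0.003.
- knob_b_top (a point): centre of the top face of a second knob of the same make, already fully in: only its cap shows, 6 mm above its rosette, no red. Not to be touched.
- knob_b: the same second knob; this origin lies 18 mm below its top face, on its axis.
- knob_c_top (a point): centre of the top face of the third knob, already fully in, as the second. Not to be touched.
- knob_c: the same third knob; this origin lies 18 mm below its top face, on its axis.
- locker: fixed low wooden locker on the counter, 220 (x) by 460 (y) by 80 mm high, origin at the centre of its underside. On top three black hatches side by side along its y, 150 mm apart; one knob on each, about 45 mm from the middle line towards its -x side (the robot's side). Which hatch has the open knob varies.
- jar_amber: loose amber spice jar with black cap, 42 mm across, 62 mm high, standing on the rear (+x) part of the locker top; origin at the centre of its underside. Leave alone.
- jar_green: loose green spice jar with bright cap, same size, also on the rear part of the locker top; origin at the centre of its underside. Leave alone.
- mug: loose white mug, 80 mm across, 85 mm high, on the counter left of the locker; origin at the centre of its underside. Leave alone.
- kettle: loose steel kettle with black base and handle, 156 mm across, 196 mm high, on the counter right of the locker; handle reaches 128 mm from its axis along its -y; origin at the centre of its underside. Leave alone.

How it is judged:
On the way:
1. the fingers press the standing-out knob fully in (within 1.5 mm of its stop) (value of joint knob_open above 0.0105 m and contact force between the fingers and knob_open above 0.5 N), for 0.02 s.
At the end, for the whole second after the job is handed in: The knob that stood out is within 1.5 mm of fully in, the TCP is more than 80 mm from its top, the other two knobs are still in (within 3 mm), and the kettle, mug and jars are within 15 mm of where they stood and at rest (value of joint knob_open above 0.0105 m and distance between the grasp point and knob_open_top above 0.08 m and distance of each of knob_b_top, knob_c_top from where it was at the start of the episode below 0.003 m and distance of each of jar_amber, jar_green, mug, kettle from where it was at the start of the episode below 0.015 m and linear speed of each of jar_amber, jar_green, mug, kettle below 0.02 m/s); the robot touches nothing.
It fails at once if a knob that was already in is touched (more than 1 N) (contact force between anything else and knob_b above 1 N or contact force between anything else and knob_c above 1 N).
It fails at once if the open knob is slammed, pinched or squeezed (more than 35 N) (contact force between anything else and knob_open above 35 N).
It fails at once if the kettle, the mug or a jar is moved more than 15 mm, lifted or tipped (distance of any of jar_amber, jar_green, mug, kettle from where it was at the start of the episode above 0.015 m or angle between any of jar_amber, jar_green, mug, kettle's own z axis and vertical above 0.25 rad).
It also fails if it takes over 29 s, if anything falls off the work surface, if the arm or the gripper's body presses on something with over 40 N, if the wrist force passes 120 N, or if a joint passes its speed limit or range.

## Working session

There is one attempt and no reset: what is moved stays moved. The work goes in short steps, Python scripts to look and compute and a tool call to move; the robot and the scene stay as the last step left them, time stands still between calls to the robot, and variables do not carry over. Pictures are saved under pics/ and viewed, at most 10 in all, crops included, and the job is handed in when it is done.

Besides the shell and the picture viewer there is one more tool, called after "Call:" as a command line: name --pt "numbers of a row" for each row, then --argument value for the rest. play_rows: Moves the arm, as the interface text tells. Its arguments: {"type":"object","properties":{"plan":{"type":"array","items":{"type":"array","items":{"type":"number"}}}},"required":["plan"]}

```bash
mkdir -p pics; python3 - <<'E'
from workcell import r,cams
import cv2,pickle
D={}
for n in("top","side"):
    D[n]=cams.snapshot(n); cv2.imwrite(f"pics/{n}0.png",D[n]["img"]); 
    R=cv2.Rodrigues(D[n]["rvec"])[0]; print(n,(-R.T@D[n]["tvec"].reshape(3)).round(3),D[n]["intrinsics"][0][0])
pickle.dump(D,open("d0.pkl","wb"))
s=r.read_state();print(s["time_s"],s["tool_pos"],s["tcp_rot"],s["contact_force"])
E
```

```text
top [ 0.281 -0.044  1.629] 510.8623821182314
side [-0.115 -0.648  0.767] 387.13129542185914
0.1 [0.24067106 0.57604383 0.24884881] [-3.13949120e+00 -1.14784040e-04  2.74582494e+00] [-0.66253232 -0.41441187 -0.24805892]
```

View pics/top0.png

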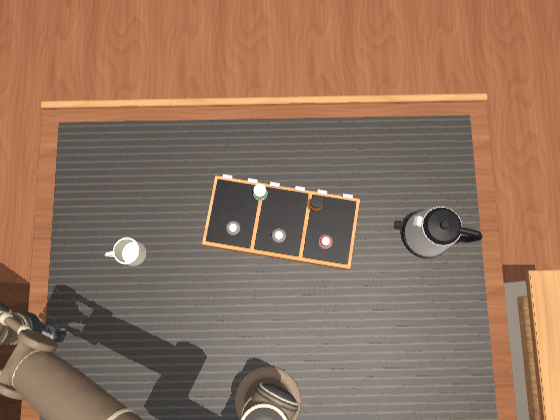

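View pics/side0.png

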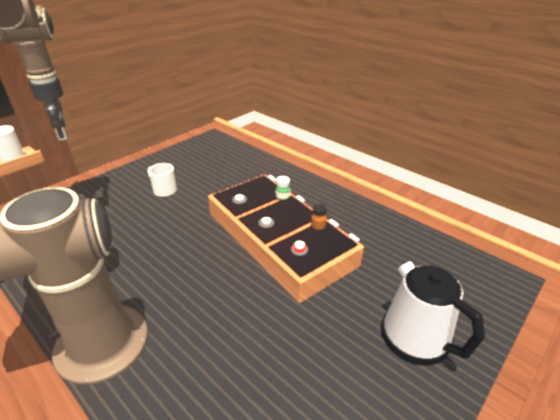

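The open knob (red collar) is at about (326,241) in the top view and (300,247) in the side view. The closed knobs are at (233,228) and (279,236) in the top view. I'll zoom in on the knobs and triangulate.

```bash
cat >h.py <<'E'
import cv2,numpy as np
def P(c): 
    return c["intrinsics"]@np.c_[cv2.Rodrigues(c["rvec"])[0],np.reshape(c["tvec"],3)]
def tri(D,a,b):
    X=cv2.triangulatePoints(P(D["top"]),P(D["side"]),np.float64(a).reshape(2,1),np.float64(b).reshape(2,1)); return (X[:3]/X[3]).ravel()
def proj(c,X): return cv2.projectPoints(np.float64(X).reshape(-1,3),c["rvec"],np.float64(c["tvec"]),c["intrinsics"],None)[0].reshape(-1,2)
def atz(c,p,z):
    M=P(c); A=np.c_[M[:,0],M[:,1],M[:,2]*z+M[:,3]]; q=np.linalg.solve(A,[p[0],p[1],1]); return q[:2]/q[2]
E
python3 - <<'E'
import pickle; from h import *
D=pickle.load(open("d0.pkl","rb"))
for n,x,y in(("top",326,241),("side",300,247)):
    im=D[n]["img"].astype(int); b,g,rr=[im[...,i] for i in range(3)]
    m=np.zeros(b.shape,bool); m[y-16:y+16,x-16:x+16]=1
    red=m&(rr>1.5*g)&(rr>70)&(rr>1.5*b)&(b>g*.7); cap=m&(np.minimum(np.minimum(b,g),rr)>110)
    for k,q in(("red",red),("cap",cap)):
        v,u=np.nonzero(q); print(n,k,len(u),u.mean().round(2),v.mean().round(2))
for a,n in(((326,241),"open"),((233,228),"b"),((279,236),"c")): print(n,atz(D["top"],a,.1).round(4))
# locker edges
print([atz(D["top"],p,.08).round(3) for p in((217,178),(359,199),(350,267),(204,243))])
i=D["top"]["img"][226:256,310:345];j=D["side"]["img"][232:262,282:317]
cv2.imwrite("pics/z.png",cv2.resize(np.hstack([i,j]),None,fx=11,fy=11,interpolation=cv2.INTER_NEAREST))
E
```

```text
top red 39 324.51 241.36
top cap 139 325.52 241.37
side red 84 297.68 246.73
side cap 182 297.92 245.41
open [ 0.4696 -0.1842]
b [0.5144 0.0957]
c [ 0.4874 -0.0431]
[array([0.676, 0.147]), array([ 0.601, -0.293]), array([ 0.392, -0.256]), array([0.473, 0.186])]
```

View pics/z.png

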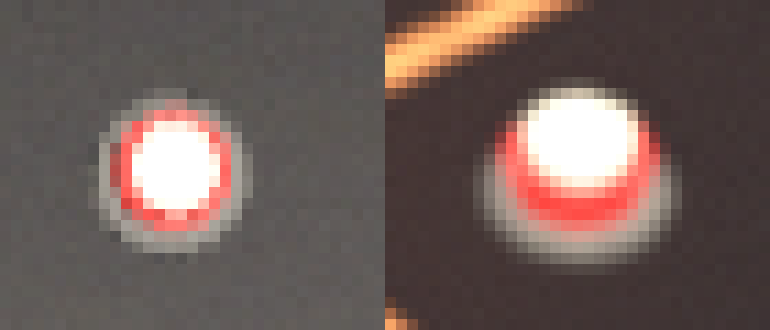

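The crop shows the white cap inside its red collar. The top-face centre is at about (325.4,240.5) in the top view and (299.4,243.6) in the side view.

```bash
python3 - <<'E'
import pickle; from h import *
from scipy.spatial.transform import Rotation as Ro
from workcell import r
D=pickle.load(open("d0.pkl","rb"))
X=tri(D,(325.4,240.5),(299.4,243.6)); print(X.round(4),proj(D["top"],X),proj(D["side"],X))
print(atz(D["top"],(325.4,240.5),.1015),atz(D["side"],(299.4,243.6),.1015))
s=r.read_state(); R=Ro.from_euler("xyz",s["tcp_rot"]); print(R.as_matrix().round(3)); print(s["tool_pos"],s["gripper_width"])
E
```

```text
[ 0.4716 -0.183   0.1   ] [[325.55497544 240.32885481]] [[298.93648435 243.67265064]]
[ 0.47092451 -0.18233413] [ 0.47129579 -0.18472665]
[[-0.923  0.386 -0.001]
 [ 0.386  0.923 -0.002]
 [ 0.    -0.002 -1.   ]]
[0.24067106 0.57604383 0.24884881] 0.08564142577136077
```

Call:
play_rows --pt "-12 -15 0 0 0 0 0" --pt "-20 -24 0 0 0 0 0" --pt "-31.5 -38 0 0 0 0 0" --pt "-31.5 -38 0 0 0 0 0" --pt "-31.5 -38 0 0 0 0 0" --pt "-31.5 -38 0 0 0 0 0" --pt "-31.5 -38 0 0 0 0 0" --pt "-31.5 -38 0 0 0 0 0" --pt "-31.5 -38 0 0 0 0 0" --pt "-31.5 -38 0 0 0 0 0" --pt "-31.5 -38 0 0 0 0 0" --pt "-31.5 -38 0 0 0 0 0" --pt "-31.5 -38 0 0 0 0 0" --pt "-31.5 -38 0 0 0 0 0" --pt "-31.5 -38 0 0 0 0 0" --pt "-31.5 -38 0 0 0 0 0" --pt "-20 -24 0 0 0 0 0" --pt "-12 -15 0 0 0 0 0" --pt "0 0 0 0 0 0 0" --pt "0 0 0 0 0 0 0"

```text
time_s: 2.6
tool_pos: [0.471, -0.1798, 0.2497]
tcp_rot: [3.141, -0.001, 2.746]
contact_force: [0.6, 0.3, 0.4]
gripper_width: 0.0003
gripper_force: 0.0
```

Call:
play_rows --pt "-1.2 -2.8 10 0 0 0 0" --pt "0 0 20 0 0 0 0" --pt "0 0 25 0 0 0 0" --pt "0 0 25 0 0 0 0" --pt "0 0 20 0 0 0 0" --pt "0 0 10 0 0 0 0" --pt "0 0 4 0 0 0 0" --pt "0 0 0 0 0 0 0" --pt "0 0 0 0 0 0 0"

```text
time_s: 3.72
tool_pos: [0.4725, -0.1842, 0.1368]
tcp_rot: [-3.141, 0.002, 2.746]
contact_force: [0.1, -0.1, 0.5]
gripper_width: 0.0
gripper_force: 0.0
```

```bash
python3 - <<'E'
from workcell import r,cams
from h import *
s=r.read_state();print(s["tool_pos"],s["contact_force"])
c=cams.snapshot("side"); t=cams.snapshot("top")
p=s["tool_pos"].copy() if hasattr(s["tool_pos"],"copy") else list(s["tool_pos"]); p=np.array(p); tip=p-[0,0,.019]
print(proj(c,[p,tip,[.471,-.183,.1015]]).round(1), proj(t,[tip]))
cv2.imwrite("pics/s1.png",np.hstack([cv2.resize(c["img"][200:270,260:340],None,fx=5,fy=5,interpolation=cv2.INTER_CUBIC),cv2.resize(t["img"][206:276,286:366],None,fx=5,fy=5,interpolation=cv2.INTER_CUBIC)]))
E
```

```text
[ 0.47245626 -0.18418678  0.13679163] [ 0.10601085 -0.0864456   0.50547367]
[[300.  232.8]
 [299.8 238.5]
 [298.8 243.4]] [[326.47761819 239.29193471]]
```

View pics/s1.png

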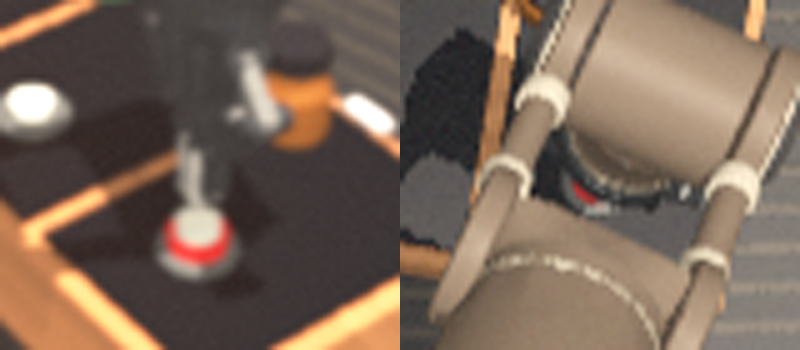

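The side crop shows the closed fingertips at about (300,240), centred above the cap at (299.5,244). The amber jar and knob c are clear. Next, a slow descent.

Call:
play_rows --pt "0 0 4 0 0 0 0" --pt "0 0 4 0 0 0 0" --pt "0 0 2 0 0 0 0" --pt "0 0 1 0 0 0 0" --pt "0 0 1 0 0 0 0" --pt "0 0 1 0 0 0 0" --pt "0 0 1 0 0 0 0" --pt "0 0 1 0 0 0 0" --pt "0 0 1 0 0 0 0" --pt "0 0 1 0 0 0 0" --pt "0 0 0 0 0 0 0"

```text
time_s: 5.2
tool_pos: [0.4719, -0.1839, 0.1191]
tcp_rot: [3.142, 0.0, 2.746]
contact_force: [0.3, -0.3, 0.2]
gripper_width: -0.0
gripper_force: 0.3
```

Call:
play_rows --pt "0 0 1 0 0 0 0" --pt "0 0 1 0 0 0 0" --pt "0 0 1 0 0 0 0" --pt "0 0 1 0 0 0 0"

```text
time_s: 5.7
tool_pos: [0.4719, -0.1839, 0.115]
tcp_rot: [-3.142, 0.0, 2.746]
contact_force: [-1.0, 0.2, 3.6]
gripper_width: 0.0002
gripper_force: 1.8
```

In contact at about 4 N, which is the knob's friction as it moves in. Continuing.

Call:
play_rows --pt "0 0 1 0 0 0 0" --pt "0 0 1 0 0 0 0" --pt "0 0 1 0 0 0 0" --pt "0 0 1 0 0 0 0"

```text
time_s: 6.2
tool_pos: [0.4719, -0.1839, 0.1109]
tcp_rot: [-3.142, 0.0, 2.746]
contact_force: [-0.4, 0.8, 2.7]
gripper_width: -0.0001
gripper_force: 1.8
```

Call:
play_rows --pt "0 0 1 0 0 0 0" --pt "0 0 1 0 0 0 0"

```text
time_s: 6.45
tool_pos: [0.4719, -0.184, 0.1092]
tcp_rot: [-3.142, 0.0, 2.746]
contact_force: [-2.1, 1.4, 7.3]
gripper_width: 0.0001
gripper_force: 3.4
```

Call:
play_rows --pt "0 0 0.5 0 0 0 0" --pt "0 0 0.5 0 0 0 0" --pt "0 0 0 0 0 0 0"

```text
time_s: 6.82
tool_pos: [0.4719, -0.184, 0.1086]
tcp_rot: [-3.142, -0.0, 2.746]
contact_force: [-1.4, 0.7, 8.0]
gripper_width: -0.0001
gripper_force: 4.0
```

Call:
play_rows --pt "0 0 0.5 0 0 0 0" --pt "0 0 0.5 0 0 0 0" --pt "0 0 0 0 0 0 0"

```text
time_s: 7.2
tool_pos: [0.4719, -0.184, 0.1079]
tcp_rot: [-3.142, -0.0, 2.746]
contact_force: [-4.0, 0.8, 9.6]
gripper_width: -0.0001
gripper_force: 4.8
```

The force is now 9.6 N and rises about 2 N/mm, which is the cap's spring against the stop. The knob is fully in, so I'll retract.

Call:
play_rows --pt "0 0 -2 0 0 0 0" --pt "0 0 -5 0 0 0 0" --pt "0 0 -15 0 0 0 0" --pt "0 0 -25 0 0 0 0" --pt "0 0 -30 0 0 0 0" --pt "0 0 -30 0 0 0 0" --pt "0 0 -25 0 0 0 0" --pt "20 25 -10 0 0 0 0" --pt "30 38 0 0 0 0 0" --pt "30 38 0 0 0 0 0" --pt "30 38 0 0 0 0 0" --pt "30 38 0 0 0 0 0" --pt "20 25 0 0 0 0 0" --pt "10 12 0 0 0 0 0" --pt "0 0 0 0 0 0 0" --pt "0 0 0 0 0 0 0" --pt "0 0 0 0 0 0 0"

```text
time_s: 9.32
tool_pos: [0.3977, 0.0784, 0.2491]
tcp_rot: [-3.141, 0.0, 2.745]
contact_force: [0.0, -0.1, -0.6]
gripper_width: 0.0003
gripper_force: 0.0
```

```bash
python3 - <<'E'
from workcell import r,cams
from h import *
s=r.read_state();print(s["time_s"],s["tool_pos"],s["contact_force"])
c=cams.snapshot("side"); t=cams.snapshot("top")
cv2.imwrite("pics/s2.png",np.hstack([cv2.resize(c["img"][160:290,200:370],None,fx=2.3,fy=2.3),cv2.resize(t["img"][166:296,196:366],None,fx=2.3,fy=2.3)]))
E
```

```text
9.325 [0.39772148 0.07839871 0.24907323] [ 0.0376622  -0.10630312 -0.58774009]
```

View pics/s2.png

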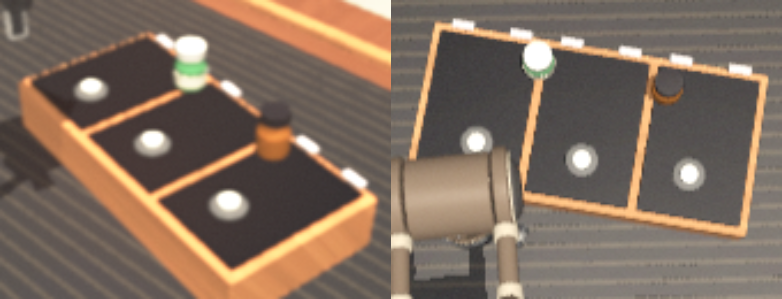

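All three knobs now look alike with no red showing (the pressed one is at about (229,204) in the left crop). The jars are where they stood and the hand is clear.

```bash
python3 -c "
from workcell import hand_in; print(hand_in())"
```

```text
the job is handed in; nothing more can be done
None
```

The standing-out knob is pressed fully in with at most about 10 N measured, no red shows in the last pictures, nothing else was touched, the hand is well clear, and the job is handed in (no verdict was returned).

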